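# Assemble the mini gel electrophoresis tank

## Task

Set up the gel tank: first stand the electrode module in the clear tank with its red jack at the tank's red mark, then pull the yellow-edged gel cassette and the dark grey buffer dam up out of the blue rack and seat them fully down in the module, the cassette in the front groove (the tank's side nearest you, where the dye can be watched) and the dam in the rear one. Last, put the smoky lid on so that it sits fully down on the tank's rim, red opening over the red jack. The cassette is glass, so keep it upright and lower it into place rather than letting it drop, and leave the timer, the tape and the carton where they are.

Things in the scene. Friction and masses are not known exactly. Their poses are not given: they have to be found in the camera images.
- tank: Clear empty gel tank, open on top, fixed. Outer 94 (x) x 124 (y) x 72 mm high, inner 86 x 116, floor 5 thick. Origin: centre of underside. Front = -x side (faces the robot within 0.3 rad). Red mark on its +y end, black on its -y end. The module stands on its floor, axes along the tank's, 4 mm play all round. The lid seated has its origin 60 mm above the tank's.
- electrode_module: Loose light grey frame 78 (x) x 108 (y) x 66 mm, 0.2 kg, origin: centre of underside. Grip across x the green bridge at its top: 14 thick, 68 long in y, z 48 to 66, free air beside it. Red jack at y +41, black at y -41, 9 thick, tops at z 105. Upright grooves for plates, from above: front x -27, rear x +27 mm; 12 wide, 84 long, mouth flared to 18 at z 54 to 66, floor at z 8.
- gel_cassette: Glass gel cassette with yellow frame and top edge, loose upright plate 8 mm thick (x), 80 wide (y), 85 high, lowest 6 mm tapered to 5 thick, 0.06 kg. Origin: centre of its lower edge. Both faces alike. Starts in one of the rack's slots, its top 35 mm showing; in a module groove its top 27 mm shows. Only that top edge can be gripped.
- buffer_dam: Buffer dam: dark grey plastic plate, loose, size, shape, weight and origin as the gel cassette, standing in the other slot of the rack. Plates in the module stand 54 mm apart: when letting one go, open the fingers only part way (40 mm or less).
- safety_lid: Loose smoky see-through lid, an upside-down box 110 (x) x 140 (y) x 46 mm, 0.12 kg, origin: centre of its lower edge's plane. Grip across x the grey bar on top: 16 thick, 50 long in y, z 46 to 72. Ringed 24 mm openings for the jacks: red at y +41, black at y -41. Starts turned +1.2 to +1.9 rad in the room. The flared skirt goes 12 mm over the tank's rim with 3.5 mm play.
- cassette_rack: Blue rack, fixed, 112 (x) x 108 (y) x 56 mm high. Origin: centre of its underside. Two narrow slots along y, 11 mm wide, at x = -35 and x = +35 mm, floor at z = 6 mm; one holds the gel cassette, the other the buffer dam, either way. Lift the plates straight up.
- timer: Bystander: small white bench timer, 62 x 64 x 19 mm, origin at the centre of its underside. Leave it alone.
- tape_roll: Bystander: roll of yellow tape lying flat, 67 mm across, 19 mm high, origin at the centre of its underside. Leave it alone.
- film_box: Bystander: white and green carton, 60 x 115 x 60 mm, origin at the centre of its underside. Leave it alone.
Things that resemble listed ones, but are neither listed nor needed, are in the scene too. Leave any pink look-alike of the gel_cassette alone.

How it is judged:
On the way, in this order (a step that is already met when the one before it is completed fails the run):
1. the electrode module stands on the tank's floor, square in the tank, while neither plate is in it (x of electrode_module in the frame of tank between -0.008 and 0.008 m and y of electrode_module in the frame of tank between -0.008 and 0.008 m and z of electrode_module in the frame of tank between 0.002 and 0.008 m and angle between the x axis of electrode_module and the x axis of tank, either way round below 0.12 rad and angle between electrode_module's own z axis and vertical below 0.06 rad and horizontal distance between each of gel_cassette, buffer_dam and electrode_module above 0.06 m), for 0.2 s.
2. the gel cassette stands fully down in the module's front groove and the buffer dam in its rear groove, with the module in the tank, red at red (x of electrode_module in the frame of tank between -0.008 and 0.008 m and y of electrode_module in the frame of tank between -0.008 and 0.008 m and z of electrode_module in the frame of tank between 0.002 and 0.008 m and angle between the x axis of electrode_module and the x axis of tank, either way round below 0.12 rad and angle between electrode_module's own z axis and vertical below 0.06 rad and x of gel_cassette in the frame of electrode_module between -0.032 and -0.022 m and y of gel_cassette in the frame of electrode_module between -0.005 and 0.005 m and z of gel_cassette in the frame of electrode_module between 0.005 and 0.011 m and angle between each of gel_cassette, buffer_dam's own z axis and vertical below 0.09 rad and angle between the x axis of each of gel_cassette, buffer_dam and the x axis of electrode_module, either way round below 0.15 rad and x of buffer_dam in the frame of electrode_module between 0.022 and 0.032 m and y of buffer_dam in the frame of electrode_module between -0.005 and 0.005 m and z of buffer_dam in the frame of electrode_module between 0.005 and 0.011 m and x of gel_cassette in the frame of tank below -0.015 m and x of buffer_dam in the frame of tank above 0.015 m), for 0.2 s.
At the end, for the whole second after the job is handed in: Module upright on the tank floor (8 mm, 0.12 rad), cassette fully down in the front groove and dam in the rear one (5 mm sideways, 3 mm in height), lid level on the rim (7 mm sideways, 3 mm in height, 0.12 rad), red over red, all at rest (all of step 2 and x of safety_lid in the frame of tank between -0.007 and 0.007 m and y of safety_lid in the frame of tank between -0.007 and 0.007 m and z of safety_lid in the frame of tank between 0.057 and 0.063 m and angle between safety_lid's own z axis and vertical below 0.04 rad and angle between the x axis of safety_lid and the x axis of tank, either way round below 0.12 rad and x of gel_cassette in the frame of safety_lid below -0.015 m and linear speed of each of electrode_module, gel_cassette, buffer_dam, safety_lid below 0.01 m/s); the robot touches nothing.
It fails at once if the glass cassette is dropped into the groove (enters the module faster than 0.5 m/s) (horizontal distance between gel_cassette and electrode_module below 0.045 m and z of gel_cassette in the frame of electrode_module between 0.008 and 0.06 m and linear speed of gel_cassette above 0.5 m/s).
It fails at once if the gel cassette is tipped over (angle between gel_cassette's own z axis and vertical above 0.8 rad).
It fails at once if the timer, the tape or the carton is pushed more than 30 mm away (distance of any of timer, tape_roll, film_box from where it was at the start of the episode above 0.03 m).
It also fails if it takes over 128 s, if anything falls off the work surface, if the arm or the gripper's body presses on something with over 40 N, if the wrist force passes 120 N, or if a joint passes its speed limit or range.

## Robot

A 6-joint arm with a two-finger parallel gripper is mounted at the origin on a cart in front of the work surface, level with it; the furniture and walls round the work are solid. World frame = base frame: x ahead of the robot, y to its left, z up, the work surface at z = 0. Lengths are in m, angles in rad, forces in N, time in s.
With the tool pointing down it reaches from about 0.425 to 0.95 m from the base axis. Payload 3.5 kg.
Tool frame: the origin (TCP) lies between the finger pads; the fingertips stand 19 mm ahead of it and the grasp point (between the pads) is the TCP; z points along the fingers, y is the line along which they close (so a half turn about z gives the same grasp; the last joint's range is limited). The gripper opens to 85 mm and grips with 20 to 120 N. Pads are 22 mm wide; open, the fingers measure 114 mm over their backs; the gripper's body (76 mm by 85 mm) begins 54 mm behind the grasp point. The pads swing forward as they close: fully open they stand 13 mm farther back than shut.
Start: joints at [1.173, 0.286, 1.577, -0, 1.279, -0.15], TCP at [0.166, 0.654, 0.25] pointing down, gripper open.
Joint ranges: [-2.77, 2.77], [-0.9, 2.22], [0.21, 2.48], [-1.53, 4.67], [0.24, 2.81], [-2.84, 2.84]. Speed limits (rad/s): [2.79, 2.79, 3.14, 3.14, 3.14, 3.14].

## Interface

Orientations are given as a unit quaternion [x, y, z, w].
In Python, from plant import get_state, cams, ctrl gives the robot as it stands. The module is installed in compiled form; this text tells all that it offers.
- The arm moves only by the tool jog_arm, never from a script. Its argument "deltas" is text: rows parted by semicolons, each of 6 numbers parted by spaces: the shift along the world's x, y, z normalised to -1 to 1, where 1 is 0.02 m, then the turn, a rotation vector about the world's x, y, z normalised to -1 to 1, where 1 is 0.1 rad. In form: x y z ax ay az; .... A call has 1 to 20 rows; each row shifts and turns the commanded pose from where the row before left it; what a row does not reach is not made up. A row lasts 1/8 s, in which the tool goes at most 62.5 mm and 10.7 degrees, less where a joint would pass 70% of its speed; a pose out of reach is approached as far as the arm can. A call with a number of a shift or a turn outside -1 to 1 is refused whole. A call with a gripper value outside its range is refused whole. "gripper" is the opening, from 0 (shut) to 1 (fully open), set as the call begins (left out, the last holds). The fingers move at their own pace and stop on an object; "squeeze" is the grip in N (left out, the last holds). Time passes only in rows, so rows that do not move let the fingers close. It gives the time, the measured TCP pose, the force, the opening and the grip force at its end, in the units of the state.
- get_state(): the state, without advancing time (a new reading comes with each control period).
- cams.read_camera(name): name is "scene" or "top" or "wrist"; returns a dict with "color" (420x560x3 uint8, blue, green, red), "vfov" (degrees; the focal length in pixels is half the picture's height over the tangent of half this angle, whatever the lens; pixels are square), "cx", "cy" (the principal point, pixels), "rvec" (rotation vector, rad) and "tvec" (3), from world to camera coordinates, as OpenCV has them. Camera axes: x right, y down, z forward; pixel columns grow to the right and rows downward; lengths in m; the calibration is good to about 2 mm. The wrist camera is an equidistant fisheye: a pixel r from the principal point sees the ray r / f radians off the axis. A picture is of the moment at which its call begins. There is no depth.
- ctrl.sign_off(): hands the job in; it is judged then, once.
The state is a dict: "time": time; "qpos": joint angles; "dq": joint speeds; "joint_efforts": joint torques, N m; "eef_pos": TCP position; "tcp_rot": TCP orientation; "contact_force": force on the tool from outside, world axes, zero at the start; "wrist_torque": the same for the moment, N m; "opening": opening from 0.0 (shut) to 1.0 (fully open); "finger_force": force on a finger pad.
Only numpy, scipy, OpenCV 4.12 (cv2) and the standard library are available. Lean on these libraries where they do the work, as an engineer would, in place of code of your own. Each camera call takes 0.05 s, during which the arm holds its last target. There are 200 camera calls.

## Working session

There is one attempt and no reset: what is moved stays moved. The work goes in short steps, Python scripts to look and compute and a tool call to move; the robot and the scene stay as the last step left them, time stands still between calls to the robot, and variables do not carry over. Pictures are saved under pics/ and viewed, at most 14 in all, crops included, and the job is handed in when it is done.

Besides the shell and the picture viewer there is one more tool, called after "Request:" as name(argument=value, ...) on one line, values as JSON. jog_arm: Moves the arm, as the interface text tells. Its arguments: {"type":"object","properties":{"deltas":{"type":"string"},"gripper":{"type":"number"},"squeeze":{"type":"number"}},"required":["deltas"]}

```bash
mkdir -p pics; cat > h.py <<'E'
import numpy as np, cv2
from plant import get_state, cams, ctrl
from scipy.spatial.transform import Rotation as R
def shot(n,f=None):
    c=cams.read_camera(n)
    if f: cv2.imwrite('pics/'+f,c['color'])
    return c
def K(c):
    f=c['color'].shape[0]/2/np.tan(np.radians(c['vfov']/2)); return f
def proj(c,P):
    P=np.atleast_2d(P); M=cv2.Rodrigues(np.array(c['rvec'],float))[0]
    q=P@M.T+np.array(c['tvec']).ravel(); f=K(c)
    return q[:,:2]/q[:,2:]*f+[c['cx'],c['cy']]
def ray(c,u,v,z,fish=False):
    "world point at height z seen at pixel u,v"
    M=cv2.Rodrigues(np.array(c['rvec'],float))[0]; t=np.array(c['tvec']).ravel(); f=K(c)
    d=np.array([u-c['cx'],v-c['cy']])/f
    if fish:
        r=np.hypot(*d); d3=np.r_[d/r*np.sin(r) if r>0 else d,np.cos(r)]
    else: d3=np.r_[d,1]
    o=-M.T@t; w=M.T@d3
    return o+w*(z-o[2])/w[2]
E
python3 - <<'E'
from h import *
for n in ['scene','top']:
    c=shot(n,n+'0.png'); print(n,c['vfov'],c['cx'],c['cy'],c['rvec'],c['tvec'], -cv2.Rodrigues(np.array(c['rvec'],float))[0].T@np.array(c['tvec']).ravel())
s=get_state(); print(s['time'],s['eef_pos'],s['tcp_rot'],s['opening'])
E
```

```text
scene 48.06775984698748 271.15253738656656 210.8801876839445 [ 1.83623475 -1.10009558  0.6708442 ] [-0.24624227  0.26273296  1.14312668] [-0.66861837 -0.61689443  0.78025201]
top 52.99603616431963 281.20310912382814 204.15311130722617 [ 2.20038543 -2.17398778  0.09032757] [0.00845576 0.54187178 1.06357106] [0.46094576 0.02315957 1.10085084]
0.1 [0.16530187 0.65386855 0.24903382] [ 1.23571272e-01  9.92335086e-01 -1.06187409e-03 -3.00934991e-04] 1.0009842159598061
```

View pics/scene0.png

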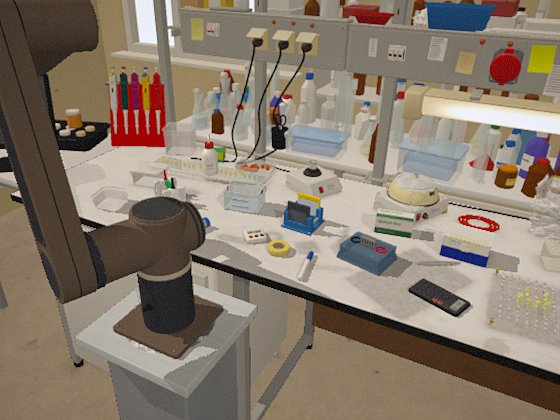

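View pics/top0.png

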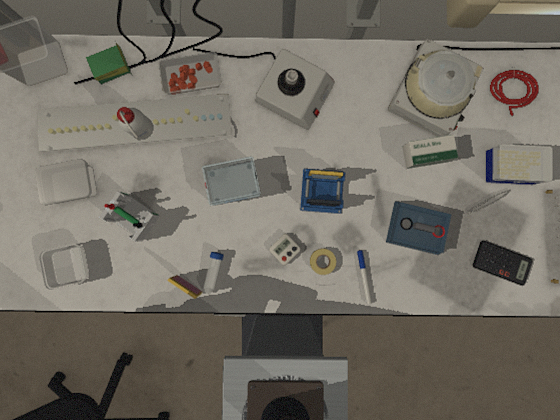

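The tank is at top-view (231,180), with the rack at (323,190): yellow plate at the rear, dark plate at the front. The module with the green bridge is at (128,215). Lid candidates are (75,262), (65,182) and the blue box (420,227), so I'll enlarge to tell them apart.

```bash
python3 - <<'E'
import cv2,numpy as np
t=cv2.imread('pics/top0.png'); s=cv2.imread('pics/scene0.png')
a=cv2.resize(t[145:305,20:220],(800,640),interpolation=cv2.INTER_CUBIC)[:600]
cv2.imwrite('pics/c1.png',a)
b=cv2.resize(t[150:260,190:350],(800,550),interpolation=cv2.INTER_CUBIC); cv2.imwrite('pics/c2.png',b)
E
```

```text
(no output)
```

View pics/c1.png

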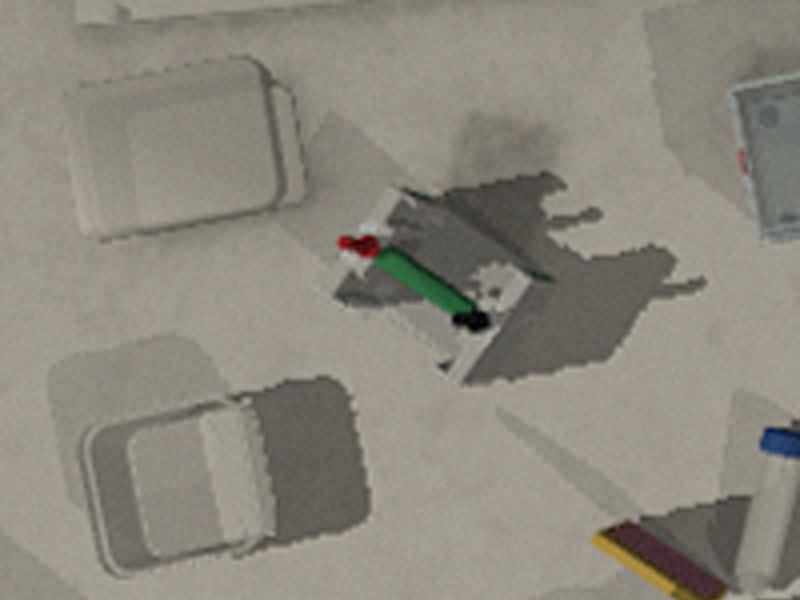

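View pics/c2.png

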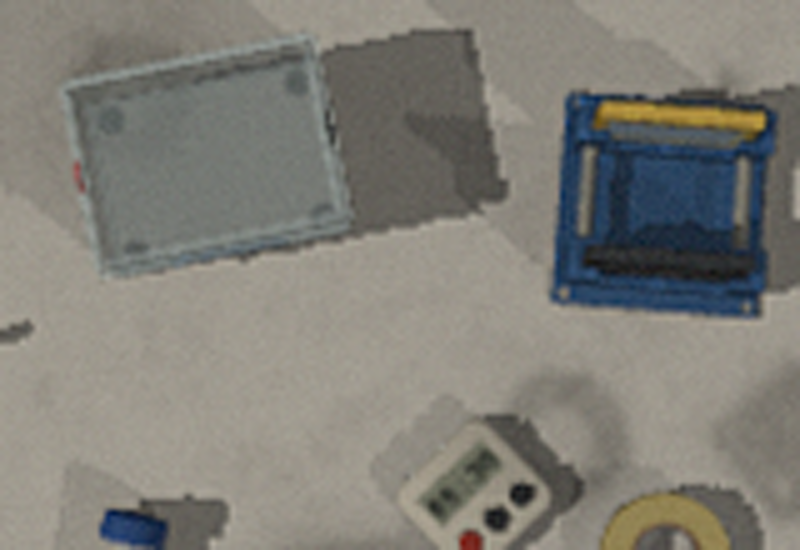

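The module is at crop (430,285), with red jack (360,245) and black jack (470,320). The plate at (660,560) has a pink face and is the look-alike. The tank's red mark is at (75,175), on its +y end. The rack holds the yellow cassette at the rear and the dark dam at the front. Neither clear tray has a bar or rings, so I'll check the blue-grey box.

```bash
python3 - <<'E'
import cv2,numpy as np
t=cv2.imread('pics/top0.png'); s=cv2.imread('pics/scene0.png')
a=cv2.resize(t[190:270,370:470],(500,400),interpolation=cv2.INTER_CUBIC)
b=cv2.resize(s[220:280,325:400],(300,240),interpolation=cv2.INTER_CUBIC)
o=np.zeros((400,800,3),np.uint8);o[:,:500]=a;o[:240,500:]=b
cv2.imwrite('pics/c3.png',o)
E
```

```text
(no output)
```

View pics/c3.png

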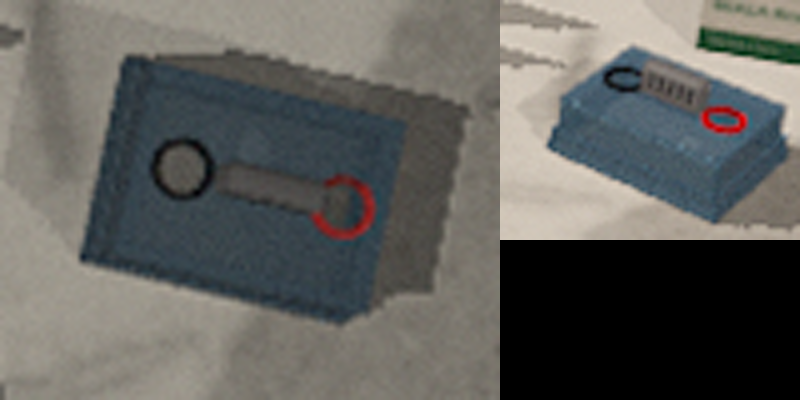

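The blue-grey smoky box at top (420,227) is the lid. It has a grey bar at crop (270,188), a black ring at (183,168) and a red ring at (343,208). Next I'll work out first poses from these pixels.

```bash
cat > fit.py <<'E'
from h import *
from scipy.optimize import least_squares
def fit(c,pts,pix,x0,proj=proj):
    pts=np.array(pts,float)/1000; pix=np.array(pix,float)
    def w(p):
        a=p[2]; r=np.array([[np.cos(a),-np.sin(a)],[np.sin(a),np.cos(a)]])
        return np.c_[pts[:,:2]@r.T+p[:2],pts[:,2]]
    s=least_squares(lambda p:(proj(c,w(p))-pix).ravel(),x0,loss='soft_l1')
    return s.x,np.round((proj(c,w(s.x))-pix),1).tolist()
E
python3 - <<'E'
from fit import *
c=shot('top')
def cr(P,u0,v0,k): return [(u0+(x+.5)/k-.5,v0+(y+.5)/k-.5) for x,y in P]
c2=lambda P:cr(P,190,150,5); c1=lambda P:cr(P,20,145,4); c3=lambda P:cr(P,370,190,5)
print('tank',fit(c,[(47,62,72),(47,-62,72),(-47,62,72),(-47,-62,72)],c2([(65,84),(307,36),(103,272),(343,215)]),[.52,.15,.2]))
print('yel',fit(c,[(0,40,91),(0,-40,91)],c2([(597,115),(767,122)]),[.5,-.1,0]))
print('dark',fit(c,[(0,40,91),(0,-40,91)],c2([(584,260),(754,266)]),[.45,-.1,0]))
print('mod',fit(c,[(0,41,105),(0,-41,105),(0,34,66),(0,-34,66)],c1([(346,243),(484,321),(385,257),(470,308)]),[.45,.4,-.5]))
print('lid',fit(c,[(0,41,46),(0,-41,46),(0,25,72),(0,-25,72)],c3([(343,208),(183,168),(328,200),(218,180)]),[.4,-.3,2.9]))
w=shot('wrist','w0.png'); print(w['vfov'],w['cx'],w['cy'],w['color'].shape,-cv2.Rodrigues(np.array(w['rvec'],float))[0].T@np.array(w['tvec']).ravel())
print(cv2.Rodrigues(np.array(w['rvec'],float))[0].round(2))
E
```

```text
tank (array([0.59615929, 0.14051468, 0.22627047]), [[-0.6, 0.2], [0.3, -0.7], [-0.5, -0.2], [1.1, 0.5]])
yel (array([ 0.61262686, -0.0919812 , -0.02881114]), [[0.5, 0.0], [-0.5, -0.0]])
dark (array([ 0.54240389, -0.08598715, -0.02318144]), [[0.4, 0.0], [-0.4, -0.0]])
mod (array([ 0.50558792,  0.39240451, -0.52794832]), [[0.5, 0.5], [-4.6, -1.2], [-0.4, -0.4], [1.9, 1.1]])
lid (array([ 0.48545182, -0.33769316,  2.92380288]), [[-0.6, 0.0], [-0.5, 0.6], [0.0, 0.0], [2.1, -0.6]])
65.70646984690485 276.5195866928555 212.41311315324268 (420, 560, 3) [0.08936881 0.67382318 0.37256988]
[[ 0.25  0.97 -0.  ]
 [ 0.92 -0.23  0.31]
 [ 0.3  -0.08 -0.95]]
```

Request:
jog_arm(deltas=".9 -.69 0 0 0 -.97;.9 -.69 0 0 0 -.97;.9 -.69 0 0 0 -.97;.9 -.69 0 0 0 -.97;.9 -.69 0 0 0 -.97;.9 -.69 0 0 0 -.97;.9 -.69 0 0 0 -.97;.9 -.69 0 0 0 -.97;.9 -.69 0 0 0 -.97;.9 -.69 0 0 0 -.97;.9 -.69 0 0 0 -.97;.9 -.69 0 0 0 -.97;.9 -.69 0 0 0 -.97;.9 -.69 0 0 0 -.97;.9 -.69 0 0 0 -.97;.9 -.69 0 0 0 -.97;.9 -.69 0 0 0 -.97;.9 -.69 0 0 0 -.97;.8 -.69 0 0 0 -1;0 0 0 0 0 0", gripper=1)

```text
time: 2.7
eef_pos: [0.5062, 0.3913, 0.2499]
tcp_rot: [0.866, 0.5, -0.0, -0.0]
contact_force: [-0.1, 0.5, -0.3]
opening: 1.004
finger_force: 0.0
```

```bash
cat >> fit.py <<'E'
def fproj(c,P):
    P=np.atleast_2d(P); M=cv2.Rodrigues(np.array(c['rvec'],float))[0]
    q=P@M.T+np.array(c['tvec']).ravel(); f=K(c)
    n=np.hypot(q[:,0],q[:,1]); th=np.arctan2(n,q[:,2])
    return q[:,:2]/n[:,None]*(th*f)[:,None]+[c['cx'],c['cy']]
def psi(s): y=R.from_quat(s['tcp_rot']).as_matrix(); return np.arctan2(y[1,1],y[0,1]), y[:,2]
import pickle
def keep(n,f):
    c=shot(n,f+'.png'); pickle.dump(c,open('pics/'+f+'.pkl','wb')); return c
def load(f): return pickle.load(open('pics/'+f+'.pkl','rb'))
E
python3 - <<'E'
from fit import *
c=keep('wrist','w1'); s=get_state(); print(s['eef_pos'],psi(s),s['qpos'])
cv2.imwrite('pics/w1b.png',cv2.resize(c['color'],(800,600),interpolation=cv2.INTER_CUBIC))
P=np.array([(0,41,105),(0,-41,105),(0,34,66),(0,-34,66)])/1000;a=-.528
r=np.array([[np.cos(a),-np.sin(a)],[np.sin(a),np.cos(a)]])
print(fproj(c,np.c_[P[:,:2]@r.T+[.5056,.3924],P[:,2]])*800/560)
E
```

```text
[0.50552028 0.39194931 0.24996548] (np.float64(-0.522492751145417), array([-9.21868436e-04,  3.49673809e-05, -9.99999574e-01])) [5.00949226e-01 2.10438646e-01 1.66849836e+00 4.96680837e-04
 1.26344749e+00 1.02329135e+00]
[[393.37545005 222.48809553]
 [393.08489877 352.5947763 ]
 [393.57956763 224.72986495]
 [393.34498108 320.93196166]]
```

View pics/w1b.png

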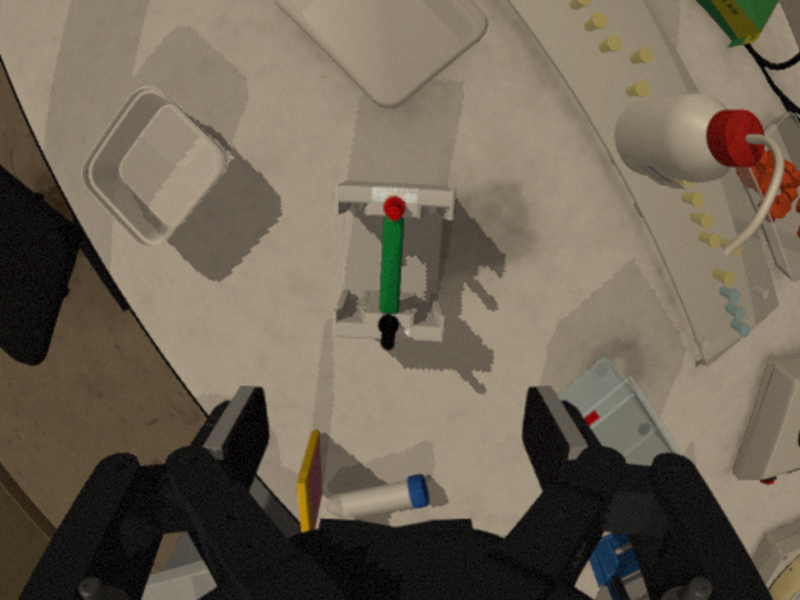

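The wrist view shows the module with its red jack at (394,210) and black jack at (388,330). The green bridge runs from (394,220) to (389,313), slightly turned from the gripper's axis. Now a refined fit.

```bash
python3 - <<'E'
from fit import *
c=load('w1'); k=lambda P:[((x+.5)*.7-.5,(y+.5)*.7-.5) for x,y in P]
print(fit(c,[(-39,54,66),(39,54,66),(-39,-54,66),(39,-54,66),(0,-34,66)],k([(337,187),(455,189),(335,336),(443,340),(389,313)]),[.5056,.3924,-.528],fproj))
print(fit(c,[(0,-34,66),(0,34,66),(0,-41,105),(0,41,105)],k([(389.5,313),(394.5,219),(388,346),(395,216)]),[.5056,.3924,-.528],fproj))
c=c['color'][120:250,220:330]; cv2.imwrite('pics/m.png',cv2.resize(c,None,fx=4.6,fy=4.6,interpolation=cv2.INTER_CUBIC))
E
```

```text
(array([ 0.50780522,  0.39827676, -0.56913495]), [[-0.3, -2.2], [-0.2, 0.1], [-0.2, 0.5], [0.1, 0.9], [0.8, -0.1]])
(array([ 0.5067705 ,  0.39686333, -0.57840575]), [[-0.1, 1.5], [0.0, -0.4], [0.0, 0.2], [0.0, -0.5]])
```

View pics/m.png

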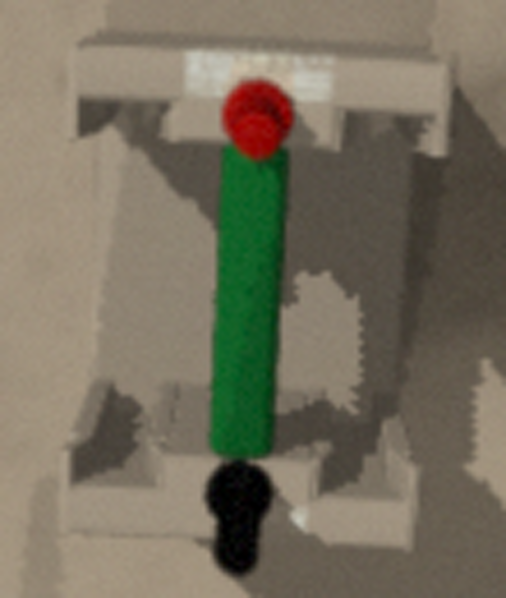

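Request:
jog_arm(deltas=".08 .29 0 0 0 -.5;0 0 -1 0 0 0;0 0 -1 0 0 0;0 0 -1 0 0 0;0 0 -1 0 0 0;0 0 -1 0 0 0;0 0 -1 0 0 0;0 0 -1 0 0 0;0 0 -1 0 0 0;0 0 -1 0 0 0;0 0 -.55 0 0 0;0 0 0 0 0 0")

```text
time: 4.25
eef_pos: [0.5065, 0.3977, 0.058]
tcp_rot: [0.878, 0.478, -0.001, -0.0]
contact_force: [-0.3, 0.0, -0.7]
opening: 0.995
finger_force: 0.0
```

Request:
jog_arm(deltas="0 0 0 0 0 0;0 0 0 0 0 0;0 0 0 0 0 0;0 0 0 0 0 0;0 0 0 0 0 0;0 0 0 0 0 0;0 0 0 0 0 0;0 0 0 0 0 0", gripper=0, squeeze=50)

```text
time: 5.25
eef_pos: [0.5072, 0.3981, 0.0597]
tcp_rot: [0.878, 0.478, 0.0, -0.0]
contact_force: [-1.8, -0.4, 4.0]
opening: 0.155
finger_force: 53.6
```

Request:
jog_arm(deltas="0 0 1 0 0 0;0 0 1 0 0 0;0 0 1 0 0 0;0 0 1 0 0 0;0 0 1 0 0 0;0 0 1 0 0 0;.34 -.99 0 0 0 .62;.34 -.99 0 0 0 .62;.34 -.99 0 0 0 .62;.34 -.99 0 0 0 .62;.34 -.99 0 0 0 .62;.34 -.99 0 0 0 .62;.34 -.99 0 0 0 .62;.34 -.99 0 0 0 .62;.34 -.99 0 0 0 .62;.34 -.99 0 0 0 .62;.34 -.99 0 0 0 .62;.34 -.99 0 0 0 .62;.34 -.99 0 0 0 .56;0 0 0 0 0 0")

```text
time: 7.75
eef_pos: [0.596, 0.1395, 0.18]
tcp_rot: [0.623, 0.782, 0.0, 0.0]
contact_force: [-0.2, 0.8, -3.0]
opening: 0.153
finger_force: 52.7
```

```bash
python3 - <<'E'
from fit import *
c=keep('wrist','w2'); t=keep('top','t2');s=get_state(); print(s['eef_pos'],psi(s),s['qpos'],s['contact_force'],s['opening'])
a=cv2.resize(c['color'][100:300,150:400],(500,400),interpolation=cv2.INTER_CUBIC)
b=cv2.resize(t['color'][140:230,190:265],(300,360),interpolation=cv2.INTER_CUBIC)
o=np.zeros((400,800,3),np.uint8);o[:,:500]=a;o[:360,500:]=b
cv2.imwrite('pics/m2.png',o)
def tr(P,p):
    P=np.array(P)/1000;a=p[2];r=np.array([[np.cos(a),-np.sin(a)],[np.sin(a),np.cos(a)]]);return np.c_[P[:,:2]@r.T+p[:2],P[:,2]]
print(((fproj(c,tr([(47,62,72),(-47,62,72),(47,-62,72),(-47,-62,72)],[.596,.1405,.226]))-[150,100])*2).round())
E
```

```text
[0.5954301  0.1408331  0.17971276] (np.float64(0.22578396318651178), array([-6.92281358e-05,  4.94507613e-04, -9.99999875e-01])) [ 6.64009098e-02  2.15148444e-01  1.79679818e+00  5.50728948e-04
  1.12968236e+00 -1.59618205e-01] [-0.09490052 -0.24175013 -2.18233081] 0.1529462323910777
[[384.  68.]
 [121.  69.]
 [366. 374.]
 [140. 374.]]
```

View pics/m2.png

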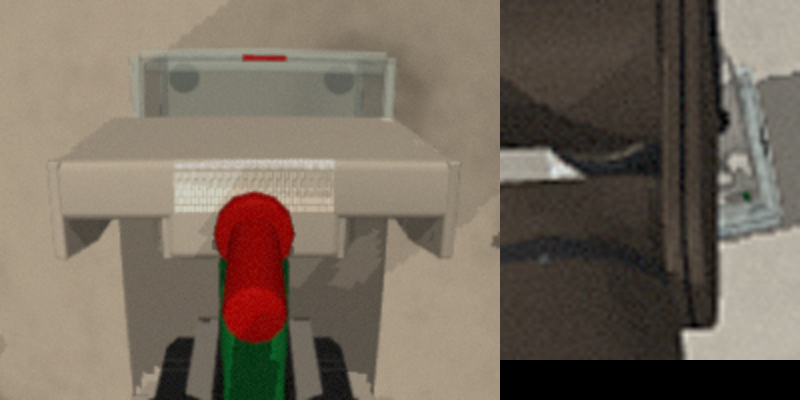

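The tank's +y rim is at crop (132–396, 53) with its red mark at (264,57). The module's outer top edge is at (50–460, 162), so the tank sits a little to the +x and +y side of the module.

```bash
python3 - <<'E'
from fit import *
c=load('w2'); k=lambda P:[((x+.5)/2-.5+150,(y+.5)/2-.5+100) for x,y in P]
p,e=fit(c,[(-47,62,72),(47,62,72),(-43,58,72),(43,58,72)],k([(132,53),(396,52),(141,60),(387,60)]),[.596,.1405,.226],fproj);print('tank',p,e)
m,e=fit(c,[(-39,54,186),(39,54,186),(0,41,225),(-39,54,120),(39,54,120)],k([(50,162),(460,162),(254,315),(104,119),(394,119)]),[.596,.1405,.226],fproj);print('mod',m,e)
a=p[2];print('mod in tank',np.array([[np.cos(a),np.sin(a)],[-np.sin(a),np.cos(a)]])@(m-p)[:2])
E
```

```text
tank [0.5985885  0.14781041 0.22844842] [[0.1, -1.0], [-0.1, -0.7], [1.2, 0.9], [-1.2, 0.7]]
mod [0.59648151 0.13934676 0.22317813] [[-0.1, 0.0], [-0.5, 0.1], [0.3, 1.4], [7.2, -3.2], [-2.0, -3.2]]
mod in tank [-0.00396899 -0.0077666 ]
```

Request:
jog_arm(deltas=".1 .4 -.6 0 0 0;0 0 -.7 0 0 0;0 0 -.5 0 0 0;0 0 0 0 0 0;0 0 0 0 0 0")

```text
time: 8.48
eef_pos: [0.5977, 0.1486, 0.1434]
tcp_rot: [0.623, 0.783, 0.0, 0.0]
contact_force: [0.0, -0.0, -1.2]
opening: 0.151
finger_force: 52.6
```

```bash
python3 - <<'E'
from fit import *
c=keep('wrist','w3');s=get_state(); print(s['eef_pos'],psi(s))
a=cv2.resize(c['color'][80:280,150:400],(800,640),interpolation=cv2.INTER_CUBIC)[:600]
cv2.imwrite('pics/m3.png',a)
E
```

```text
[0.59793611 0.1485677  0.14383165] (np.float64(0.2269678506926837), array([ 1.01343447e-03,  4.40705879e-05, -9.99999486e-01]))
```

View pics/m3.png

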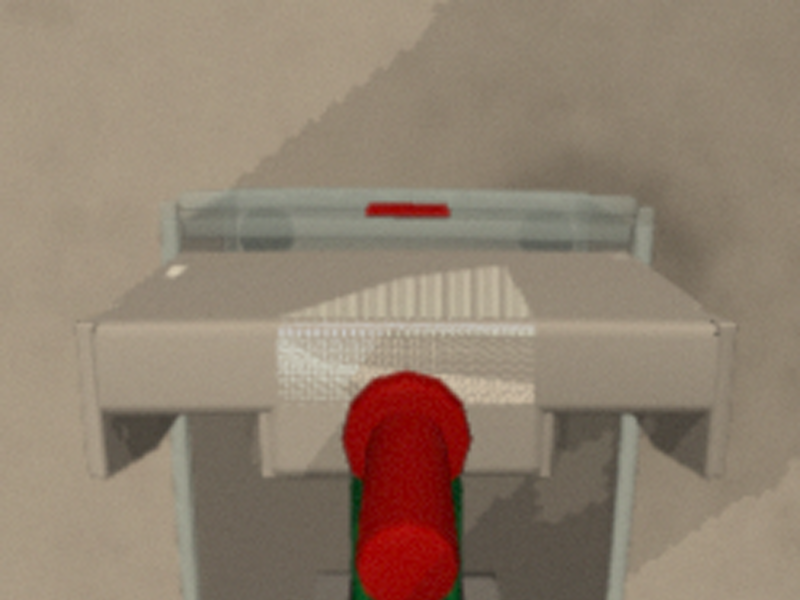

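```bash
python3 - <<'E'
from fit import *
c=load('w3'); k=lambda P:[((x+.5)/3.2-.5+150,(y+.5)/3.2-.5+80) for x,y in P]
p,e=fit(c,[(-47,62,72),(47,62,72),(-47,62,0),(47,62,0)],k([(162,206),(653,208),(181,190),(636,195)]),[.596,.1405,.226],fproj);print('tank',p,e)
p2,e=fit(c,[(-47,62,72),(47,62,72)],k([(162,206),(653,208)]),[.596,.1405,.226],fproj);print('tank',p2,e)
z=143.8-59.7
m,e=fit(c,[(-39,54,66+z),(39,54,66+z),(0,41,105+z)],k([(85,323),(728,323),(408,565)]),[.596,.1405,.226],fproj);print('mod',m,e)
a=p[2];print('mod in tank',np.array([[np.cos(a),np.sin(a)],[-np.sin(a),np.cos(a)]])@(m-p)[:2],np.array([[np.cos(a),np.sin(a)],[-np.sin(a),np.cos(a)]])@(m-p2)[:2])
E
```

```text
tank [0.59869628 0.1456438  0.222149  ] [[-0.5, 1.0], [0.5, 1.0], [13.6, -3.4], [-14.4, -4.5]]
tank [0.59856729 0.14624796 0.2223147 ] [[-0.5, 0.0], [0.5, 0.0]]
mod [0.5981285  0.14888483 0.22643424] [[-2.2, -0.6], [2.8, -0.6], [-0.0, 1.9]]
mod in tank [0.00016026 0.00328648] [0.00015296 0.00266876]
```

Request:
jog_arm(deltas=".03 -.12 0 0 0 -.02;0 0 -.5 0 0 0;0 0 -.5 0 0 0;0 0 -.5 0 0 0;0 0 -.5 0 0 0;0 0 0 0 0 0")

```text
time: 9.28
eef_pos: [0.5972, 0.1461, 0.1017]
tcp_rot: [0.623, 0.782, -0.001, -0.001]
contact_force: [0.6, 1.2, -1.6]
opening: 0.151
finger_force: 52.6
```

Request:
jog_arm(deltas="0 0 -.5 0 0 0;0 0 -.5 0 0 0;0 0 -.4 0 0 0;0 0 -.25 0 0 0;0 0 -.15 0 0 0;0 0 -.1 0 0 0;0 0 0 0 0 0")

```text
time: 10.15
eef_pos: [0.5982, 0.1462, 0.0654]
tcp_rot: [0.623, 0.782, 0.0, 0.0]
contact_force: [0.2, -0.2, -2.6]
opening: 0.152
finger_force: 52.7
```

Request:
jog_arm(deltas="0 0 -.07 0 0 0;0 0 -.06 0 0 0;0 0 0 0 0 0;0 0 0 0 0 0")

```text
time: 10.65
eef_pos: [0.5985, 0.1462, 0.0647]
tcp_rot: [0.623, 0.782, -0.0, 0.0]
contact_force: [-3.8, -1.0, 5.7]
opening: 0.151
finger_force: 53.9
```

Request:
jog_arm(deltas="0 0 0 0 0 0;0 0 0 0 0 0;0 0 0 0 0 0;0 0 0 0 0 0;0 0 .5 0 0 0;0 0 1 0 0 0;0 0 1 0 0 0;0 0 1 0 0 0;0 0 1 0 0 0;0 0 1 0 0 0;0 0 1 0 0 0;0 0 1 0 0 0;0 0 1 0 0 0;0 0 1 0 0 0;0 -.5 1 0 0 0;0 -1 0 0 0 0;0 -1 0 0 0 0;0 -1 0 0 0 0;0 0 0 0 0 0", gripper=0.45)

```text
time: 13.02
eef_pos: [0.5978, 0.0742, 0.2717]
tcp_rot: [0.624, 0.781, -0.001, -0.001]
contact_force: [0.3, -0.2, -0.8]
opening: 0.45
finger_force: 0.0
```

```bash
python3 - <<'E'
from fit import *
c=keep('wrist','w4');s=get_state(); print(s['eef_pos'],psi(s))
cv2.imwrite('pics/m4.png',cv2.resize(c['color'][0:300,100:500],(800,600),interpolation=cv2.INTER_CUBIC))
E
```

```text
[0.59790932 0.07510749 0.271953  ] (np.float64(0.22293697651404587), array([-1.33970081e-03,  4.67133076e-04, -9.99998993e-01]))
```

View pics/m4.png

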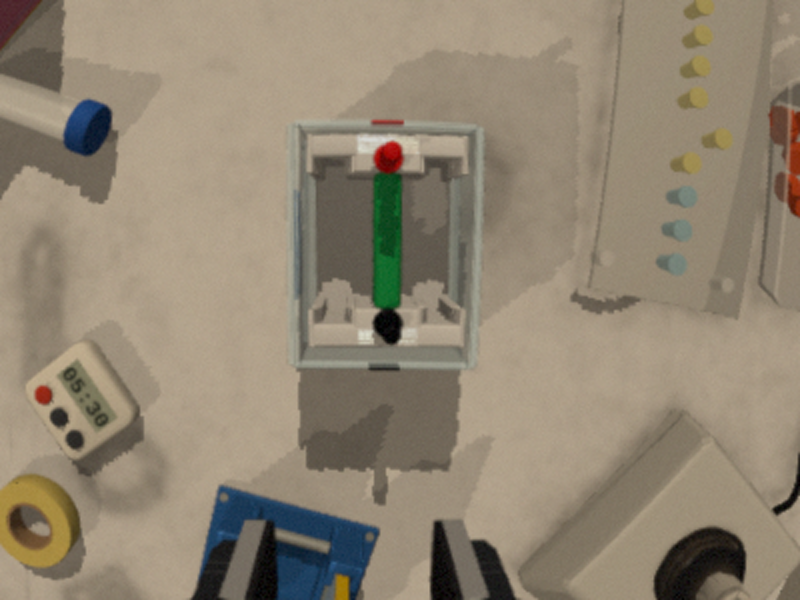

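The module now stands square in the tank, with the red jack (388,155) next to the tank's red mark (388,122). I'll fit both, then go to the rack.

```bash
python3 - <<'E'
from fit import *
c=load('w4'); k=lambda P:[((x+.5)/2-.5+100,(y+.5)/2-.5) for x,y in P]
p,e=fit(c,[(-47,62,72),(47,62,72),(-47,-62,72),(47,-62,72)],k([(289,123),(484,124),(290,367),(477,367)]),[.598,.146,.226],fproj);print('tank',p,e)
m,e=fit(c,[(-39,54,71),(39,54,71),(-39,-54,71),(39,-54,71),(0,-34,71)],k([(307,136),(468,136),(308,346),(464,347),(387,308)]),[.598,.146,.226],fproj);print('mod',m,e)
a=p[2];print('mod in tank',np.array([[np.cos(a),np.sin(a)],[-np.sin(a),np.cos(a)]])@(m-p)[:2])
E
```

```text
tank [0.59837306 0.14372564 0.22163499] [[0.3, -0.7], [-1.1, 0.2], [1.4, 0.1], [-0.5, 0.3]]
mod [0.59864614 0.14588725 0.22231052] [[0.3, -1.4], [-0.5, -0.3], [0.9, 0.7], [-0.7, 0.5], [0.0, 0.1]]
mod in tank [0.00074157 0.0020487 ]
```

Request:
jog_arm(deltas="-.1 -1 0 0 0 -.4;-.1 -1 0 0 0 -.4;-.1 -1 0 0 0 -.4;-.1 -1 0 0 0 -.4;-.1 -1 0 0 0 -.4;-.1 -1 0 0 0 -.4;0 -1 0 0 0 0;0 -1 0 0 0 0;0 -1 0 0 0 0;0 -1 0 0 0 0;0 -1 0 0 0 0;0 0 0 0 0 0")

```text
time: 14.58
eef_pos: [0.5861, -0.1453, 0.2726]
tcp_rot: [0.713, 0.701, -0.0, -0.0]
contact_force: [-0.4, 0.5, -0.2]
opening: 0.449
finger_force: 0.0
```

```bash
python3 - <<'E'
from fit import *
c=keep('wrist','w5');s=get_state(); print(s['eef_pos'],psi(s))
cv2.imwrite('pics/m5.png',cv2.resize(c['color'][0:300,100:500],(800,600),interpolation=cv2.INTER_CUBIC))
E
```

```text
[ 0.58609562 -0.14445939  0.27260979] (np.float64(-0.016232667545209002), array([-1.77964776e-04,  5.28934504e-04, -9.99999844e-01]))
```

View pics/m5.png

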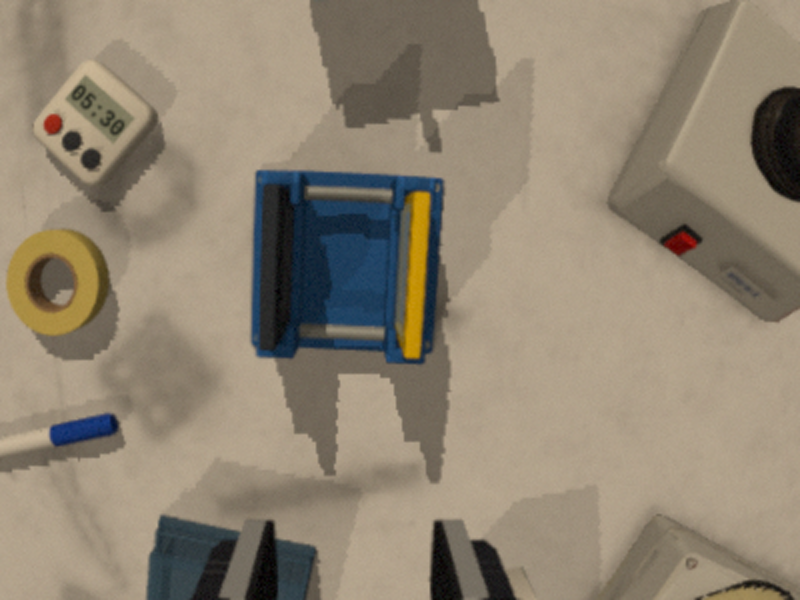

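The rack view shows the yellow cassette's top edge from (419,192) to (412,359), and the dark dam at the left with a top edge from about (275,185) to (268,349). I'll sample intensity profiles to pin down the edges.

```bash
python3 - <<'E'
from fit import *
c=load('w5'); I=c['color'].astype(int)
for v in (100,135,165): print(v,[(u,*I[v-1:v+2,u].mean(0).astype(int)) for u in range(227,250)])
for v in (100,135,165): print(v,[(u,*I[v-1:v+2,u].mean(0).astype(int)) for u in range(298,318)])
print('col dark',[(v,I[v,233:240].sum(1).mean().astype(int)//3) for v in list(range(86,99))+list(range(168,182))])
print('col yel T',[(v,*I[v,306:311].mean(0).astype(int)) for v in list(range(90,101))])
print('col yel B',[(v,*I[v,304:308].mean(0).astype(int)) for v in list(range(172,185))])
E
```

```text
100 [(227, np.int64(108), np.int64(104), np.int64(102)), (228, np.int64(100), np.int64(70), np.int64(45)), (229, np.int64(96), np.int64(65), np.int64(33)), (230, np.int64(89), np.int64(61), np.int64(29)), (231, np.int64(63), np.int64(50), np.int64(38)), (232, np.int64(42), np.int64(42), np.int64(42)), (233, np.int64(42), np.int64(43), np.int64(43)), (234, np.int64(40), np.int64(41), np.int64(39)), (235, np.int64(44), np.int64(43), np.int64(43)), (236, np.int64(42), np.int64(42), np.int64(42)), (237, np.int64(43), np.int64(44), np.int64(43)), (238, np.int64(37), np.int64(38), np.int64(40)), (239, np.int64(26), np.int64(27), np.int64(27)), (240, np.int64(12), np.int64(14), np.int64(14)), (241, np.int64(16), np.int64(14), np.int64(15)), (242, np.int64(21), np.int64(20), np.int64(19)), (243, np.int64(14), np.int64(11), np.int64(14)), (244, np.int64(23), np.int64(17), np.int64(13)), (245, np.int64(58), np.int64(38), np.int64(20)), (246, np.int64(78), np.int64(53), np.int64(23)), (247, np.int64(85), np.int64(56), np.int64(31)), (248, np.int64(78), np.int64(52), np.int64(25)), (249, np.int6
[... 6377 characters left out ...]
nt64(5), np.int64(137), np.int64(183))]
col yel B [(172, np.int64(3), np.int64(144), np.int64(193)), (173, np.int64(7), np.int64(145), np.int64(195)), (174, np.int64(2), np.int64(143), np.int64(193)), (175, np.int64(6), np.int64(144), np.int64(193)), (176, np.int64(6), np.int64(144), np.int64(193)), (177, np.int64(3), np.int64(142), np.int64(190)), (178, np.int64(10), np.int64(123), np.int64(166)), (179, np.int64(47), np.int64(72), np.int64(88)), (180, np.int64(61), np.int64(45), np.int64(29)), (181, np.int64(68), np.int64(52), np.int64(40)), (182, np.int64(86), np.int64(97), np.int64(104)), (183, np.int64(88), np.int64(102), np.int64(112)), (184, np.int64(88), np.int64(101), np.int64(112))]
```

```bash
python3 - <<'E'
from fit import *
c=load('w5')
print('yel',fit(c,[(0,40,91),(0,-40,91)],[(310.7,95.2),(305.7,178.8)],[.61,-.09,0],fproj))
print('dark',fit(c,[(0,40,91),(0,-40,91)],[(235.3,91.5),(232.6,175)],[.54,-.09,0],fproj))
E
```

```text
yel (array([ 0.61690859, -0.09179909, -0.06179935]), [[0.0, -0.1], [-0.0, 0.1]])
dark (array([ 0.54713075, -0.08679598, -0.06981725]), [[0.0, -0.2], [-0.0, 0.2]])
```

Request:
jog_arm(deltas=".5 .9 0 0 0 -.25;.5 .9 0 0 0 -.25;.55 .85 -.3 0 0 0;0 0 -1 0 0 0;0 0 -1 0 0 0;0 0 -1 0 0 0;0 0 -1 0 0 0;0 0 -1 0 0 0;0 0 -1 0 0 0;0 0 -1 0 0 0;0 0 -1 0 0 0;0 0 -1 0 0 0;0 0 0 0 0 0;0 0 0 0 0 0")

```text
time: 16.38
eef_pos: [0.6176, -0.0909, 0.0872]
tcp_rot: [0.73, 0.684, 0.0, 0.0]
contact_force: [0.1, 0.6, -0.2]
opening: 0.454
finger_force: 0.0
```

Request:
jog_arm(deltas="0 0 0 0 0 0;0 0 0 0 0 0;0 0 0 0 0 0;0 0 0 0 0 0;0 0 0 0 0 0", gripper=0, squeeze=40)

```text
time: 17.0
eef_pos: [0.6179, -0.091, 0.0879]
tcp_rot: [0.73, 0.684, 0.0, 0.001]
contact_force: [0.0, 0.3, 5.2]
opening: 0.083
finger_force: 41.7
```

Request:
jog_arm(deltas="0 0 .5 0 0 0;0 0 1 0 0 0;0 0 1 0 0 0;0 0 1 0 0 0;0 0 1 0 0 0;0 0 1 0 0 0;0 0 1 0 0 0;0 0 1 0 0 0;-.19 .96 .4 0 0 .24;-.19 .96 0 0 0 .24;-.19 .96 0 0 0 .24;-.19 .96 0 0 0 .24;-.19 .96 0 0 0 .24;-.19 .96 0 0 0 .24;-.19 .96 0 0 0 .24;-.19 .96 0 0 0 .24;-.19 .96 0 0 0 .24;-.19 .96 0 0 0 .24;-.19 .96 0 0 0 .24;-.19 1 0 0 0 .23")

```text
time: 19.5
eef_pos: [0.5713, 0.1416, 0.2447]
tcp_rot: [0.624, 0.782, -0.0, 0.0]
contact_force: [0.8, -0.5, -1.2]
opening: 0.082
finger_force: 40.8
```

Request:
jog_arm(deltas="0 0 -.8 0 0 0;0 0 -.8 0 0 0;0 0 -.6 0 0 0;0 0 -.3 0 0 0;0 0 0 0 0 0;0 0 0 0 0 0")

```text
time: 20.25
eef_pos: [0.572, 0.1402, 0.1954]
tcp_rot: [0.625, 0.781, 0.0, 0.0]
contact_force: [0.5, 0.1, -0.7]
opening: 0.087
finger_force: 40.8
```

```bash
python3 - <<'E'
from fit import *
c=keep('wrist','w6');s=get_state(); print(s['eef_pos'],psi(s))
cv2.imwrite('pics/m6.png',cv2.resize(c['color'][80:280,170:420],(800,640),interpolation=cv2.INTER_CUBIC)[:600])
E
```

```text
[0.57204554 0.14026441 0.19552352] (np.float64(0.22175654022000116), array([ 1.52288354e-03,  8.72116132e-05, -9.99998837e-01]))
```

View pics/m6.png

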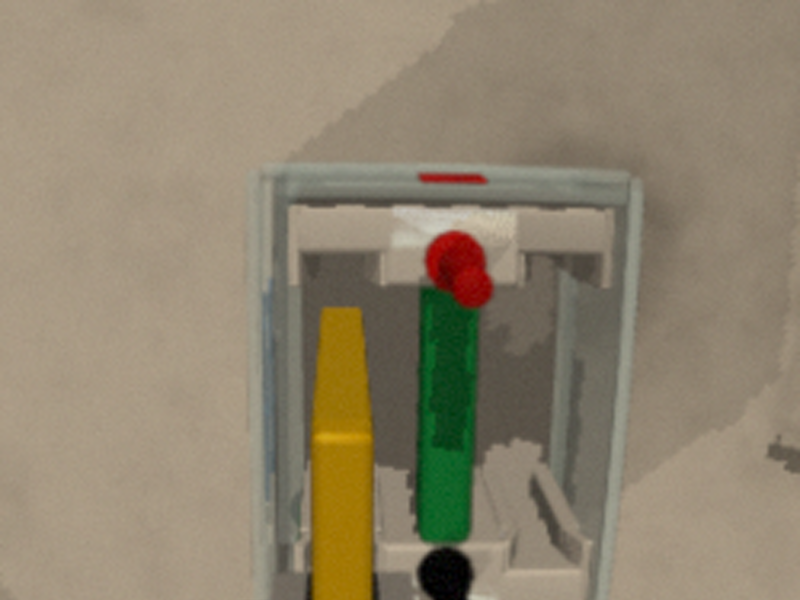

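```bash
python3 - <<'E'
from fit import *
c=load('w6'); k=lambda P:[((x+.5)/3.2-.5+170,(y+.5)/3.2-.5+80) for x,y in P]
m,e=fit(c,[(-39,54,71),(39,54,71),(0,34,71),(0,-34,71)],k([(289,207),(614,210),(449,288),(444,541)]),[.5985,.146,.222],fproj);print('mod',m,e)
p,e=fit(c,[(-4,40,198.6),(4,40,198.6),(0,40,114)],k([(313,435),(372,435),(341,308)]),[.572,.140,.222],fproj);print('cas',p,e)
p2,e=fit(c,[(-4,40,198.6),(4,40,198.6)],k([(313,435),(372,435)]),[.572,.140,.222],fproj);print('cas',p2,e)
a=m[2];r=np.array([[np.cos(a),np.sin(a)],[-np.sin(a),np.cos(a)]])
print(r@(p-m)[:2],r@(p2-m)[:2])
E
```

```text
mod [0.59834309 0.14584207 0.22392919] [[0.0, -0.4], [-0.8, -0.2], [0.8, -0.1], [-0.0, 1.3]]
cas [0.57252545 0.13906281 0.22083797] [[-1.2, 0.3], [0.8, 0.3], [0.2, -2.1]]
cas [0.5725704  0.13919829 0.22072922] [[-1.1, 0.0], [1.1, 0.0]]
[-0.02667846 -0.00087688] [-0.02660454 -0.00075476]
```

Request:
jog_arm(deltas="-.03 .04 -.5 0 0 .02;0 0 -.6 0 0 0;0 0 -.6 0 0 0;0 0 -.5 0 0 0;0 0 -.4 0 0 0;0 0 -.3 0 0 0;0 0 -.2 0 0 0;0 0 0 0 0 0")

```text
time: 21.3
eef_pos: [0.5709, 0.1412, 0.1325]
tcp_rot: [0.624, 0.782, -0.0, -0.0]
contact_force: [-0.5, -0.6, -0.5]
opening: 0.078
finger_force: 40.8
```

Request:
jog_arm(deltas="0 0 -.3 0 0 0;0 0 -.3 0 0 0;0 0 -.3 0 0 0;0 0 -.3 0 0 0;0 0 0 0 0 0")

```text
time: 21.92
eef_pos: [0.5704, 0.1411, 0.1078]
tcp_rot: [0.624, 0.782, -0.001, -0.001]
contact_force: [0.5, -0.3, -0.8]
opening: 0.084
finger_force: 40.8
```

Request:
jog_arm(deltas="0 0 -.25 0 0 0;0 0 -.2 0 0 0;0 0 -.12 0 0 0;0 0 -.07 0 0 0;0 0 0 0 0 0")

```text
time: 22.55
eef_pos: [0.5709, 0.1412, 0.0959]
tcp_rot: [0.624, 0.782, -0.0, -0.0]
contact_force: [0.3, -0.6, -1.0]
opening: 0.083
finger_force: 40.8
```

Request:
jog_arm(deltas="0 0 -.04 0 0 0;0 0 -.04 0 0 0;0 0 0 0 0 0")

```text
time: 22.92
eef_pos: [0.5712, 0.1412, 0.0949]
tcp_rot: [0.624, 0.782, 0.0, 0.0]
contact_force: [-0.4, -0.0, 2.8]
opening: 0.084
finger_force: 41.2
```

Request:
jog_arm(deltas="0 0 0 0 0 0;0 0 0 0 0 0;0 0 0 0 0 0;0 0 .3 0 0 0;0 0 .6 0 0 0;0 0 1 0 0 0;0 0 1 0 0 0;0 0 1 0 0 0;0 0 1 0 0 0;0 0 1 0 0 0;0 0 1 0 0 0", gripper=0.45)

```text
time: 24.3
eef_pos: [0.5709, 0.1412, 0.2337]
tcp_rot: [0.624, 0.782, 0.0, 0.0]
contact_force: [0.9, 0.6, -0.6]
opening: 0.449
finger_force: 0.0
```

Request:
jog_arm(deltas="-.1 -.95 .5 0 0 -.24;-.1 -.95 0 0 0 -.24;-.1 -.95 0 0 0 -.24;-.1 -.95 0 0 0 -.24;-.1 -.95 0 0 0 -.24;-.1 -.95 0 0 0 -.24;-.1 -.95 0 0 0 -.24;-.1 -.95 0 0 0 -.24;-.1 -.95 0 0 0 -.24;-.1 -.95 0 0 0 -.24;-.1 -.95 0 0 0 -.24;-.1 -.95 0 0 0 -.24;0 0 0 0 0 0;0 0 0 0 0 0")

```text
time: 26.05
eef_pos: [0.5469, -0.0867, 0.2423]
tcp_rot: [0.729, 0.684, 0.0, -0.0]
contact_force: [0.2, 0.8, -0.8]
opening: 0.45
finger_force: 0.0
```

Request:
jog_arm(deltas="0 0 -1 0 0 0;0 0 -1 0 0 0;0 0 -1 0 0 0;0 0 -1 0 0 0;0 0 -1 0 0 0;0 0 -1 0 0 0;0 0 -1 0 0 0;0 0 -.7 0 0 0;0 0 0 0 0 0;0 0 0 0 0 0")

```text
time: 27.3
eef_pos: [0.5473, -0.0868, 0.0887]
tcp_rot: [0.729, 0.684, 0.0, 0.0]
contact_force: [0.8, 0.2, 0.2]
opening: 0.448
finger_force: 0.0
```

Request:
jog_arm(deltas="0 0 0 0 0 0;0 0 0 0 0 0;0 0 0 0 0 0;0 0 0 0 0 0;0 0 0 0 0 0", gripper=0)

```text
time: 27.92
eef_pos: [0.5474, -0.087, 0.0893]
tcp_rot: [0.729, 0.684, 0.0, 0.001]
contact_force: [-1.3, -0.0, 5.5]
opening: 0.084
finger_force: 42.0
```

Request:
jog_arm(deltas="0 0 .5 0 0 0;0 0 1 0 0 0;0 0 1 0 0 0;0 0 1 0 0 0;0 0 1 0 0 0;0 0 1 0 0 0;0 0 1 0 0 0;0 0 1 0 0 0;.32 .99 .4 0 0 .24;.32 .99 0 0 0 .24;.32 .99 0 0 0 .24;.32 .99 0 0 0 .24;.32 .99 0 0 0 .24;.32 .99 0 0 0 .24;.32 .99 0 0 0 .24;.32 .99 0 0 0 .24;.32 .99 0 0 0 .24;.32 .99 0 0 0 .24;.33 .99 0 0 0 .24;.33 1 0 0 0 .24")

```text
time: 30.42
eef_pos: [0.6246, 0.1523, 0.2463]
tcp_rot: [0.623, 0.782, -0.0, 0.0]
contact_force: [-0.4, -0.5, -0.6]
opening: 0.083
finger_force: 41.1
```

Request:
jog_arm(deltas="0 0 -.8 0 0 0;0 0 -.8 0 0 0;0 0 -.6 0 0 0;0 0 -.3 0 0 0;0 0 0 0 0 0;0 0 0 0 0 0")

```text
time: 31.18
eef_pos: [0.6246, 0.1508, 0.1971]
tcp_rot: [0.624, 0.782, 0.0, 0.001]
contact_force: [0.3, 0.4, -0.4]
opening: 0.081
finger_force: 41.1
```

```bash
python3 - <<'E'
from fit import *
c=keep('wrist','w7');s=get_state(); print(s['eef_pos'],psi(s))
cv2.imwrite('pics/m7.png',cv2.resize(c['color'][80:280,140:390],(800,640),interpolation=cv2.INTER_CUBIC)[:600])
E
```

```text
[0.62458924 0.15089032 0.19722586] (np.float64(0.22379046798387917), array([ 1.55174686e-03,  9.36626406e-05, -9.99998792e-01]))
```

View pics/m7.png

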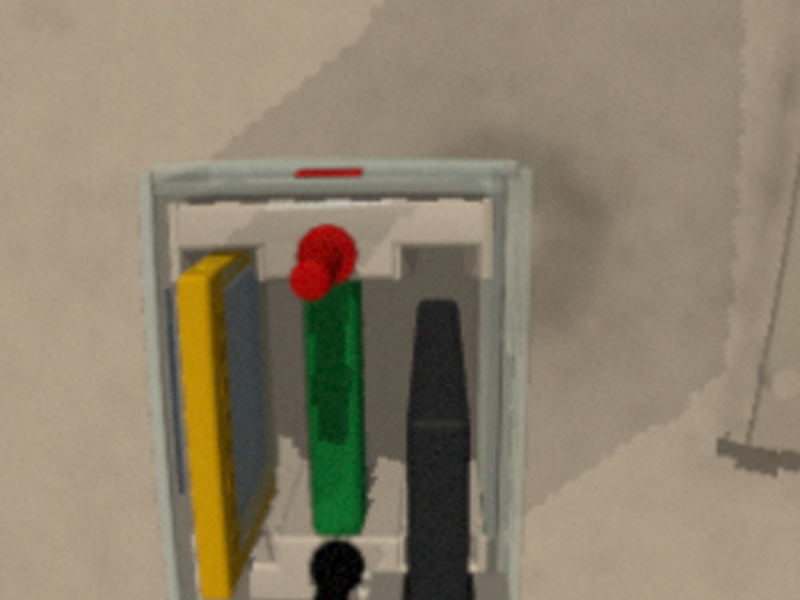

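The cassette stands in the front groove (top edge (200,275)–(215,590)). The dam is held above the rear groove (top edge row 425, cols 408–468).

```bash
python3 - <<'E'
from fit import *
c=load('w7'); k=lambda P:[((x+.5)/3.2-.5+140,(y+.5)/3.2-.5+80) for x,y in P]
m,e=fit(c,[(-39,54,71),(39,54,71),(0,34,71),(0,-34,71)],k([(177,205),(493,200),(333,283),(338,533)]),[.5985,.146,.222],fproj);print('mod',m,e)
p,e=fit(c,[(-4,40,198.9),(4,40,198.9),(0,40,114)],k([(408,425),(468,425),(438,300)]),[.6247,.151,.222],fproj);print('dam',p,e)
q,e=fit(c,[(0,40,98),(0,-40,98)],k([(195,275),(218,594)]),[.572,.140,.222],fproj);print('cas',q,e)
a=m[2];r=np.array([[np.cos(a),np.sin(a)],[-np.sin(a),np.cos(a)]])
print(r@(p-m)[:2],r@(q-m)[:2])
E
```

```text
mod [0.5995296  0.14606794 0.21695062] [[-1.0, -0.6], [0.5, 0.2], [-0.1, -0.4], [0.3, 1.7]]
dam [0.62492427 0.15048037 0.22270404] [[-0.8, 0.3], [0.8, 0.3], [-0.1, -1.4]]
cas [0.57216332 0.14134182 0.21990917] [[-0.0, -0.9], [-0.0, 1.6]]
[ 0.02574917 -0.00115728] [-0.02774207  0.00127534]
```

Request:
jog_arm(deltas=".03 .06 -.5 0 0 -.02;0 0 -.6 0 0 0;0 0 -.6 0 0 0;0 0 -.5 0 0 0;0 0 -.4 0 0 0;0 0 -.3 0 0 0;0 0 -.3 0 0 0;0 0 0 0 0 0")

```text
time: 32.22
eef_pos: [0.6244, 0.1522, 0.1318]
tcp_rot: [0.624, 0.781, -0.0, -0.0]
contact_force: [-0.3, 0.2, -1.0]
opening: 0.083
finger_force: 41.1
```

Request:
jog_arm(deltas="0 0 -.3 0 0 0;0 0 -.3 0 0 0;0 0 -.3 0 0 0;0 0 -.3 0 0 0;0 0 0 0 0 0")

```text
time: 32.85
eef_pos: [0.6242, 0.1521, 0.1074]
tcp_rot: [0.624, 0.781, -0.001, -0.001]
contact_force: [-0.8, -0.1, -1.1]
opening: 0.081
finger_force: 41.1
```

Request:
jog_arm(deltas="0 0 -.25 0 0 0;0 0 -.15 0 0 0;0 0 -.1 0 0 0;0 0 -.06 0 0 0;0 0 -.04 0 0 0;0 0 0 0 0 0")

```text
time: 33.6
eef_pos: [0.6248, 0.1522, 0.0965]
tcp_rot: [0.624, 0.781, 0.0, 0.0]
contact_force: [-0.5, 0.1, -0.7]
opening: 0.08
finger_force: 41.1
```

Request:
jog_arm(deltas="0 0 -.04 0 0 0;0 0 -.04 0 0 0;0 0 0 0 0 0")

```text
time: 33.98
eef_pos: [0.6252, 0.1523, 0.0964]
tcp_rot: [0.624, 0.781, 0.0, 0.0]
contact_force: [-2.9, 0.3, 6.2]
opening: 0.078
finger_force: 42.1
```

Request:
jog_arm(deltas="0 0 0 0 0 0;0 0 0 0 0 0;0 0 0 0 0 0;0 0 .3 0 0 0;0 0 .6 0 0 0;0 0 1 0 0 0;0 0 1 0 0 0;0 0 1 0 0 0;0 0 1 0 0 0;0 0 1 0 0 0;0 0 1 0 0 0;0 0 1 0 0 0;0 0 1 0 0 0", gripper=0.45)

```text
time: 35.6
eef_pos: [0.6247, 0.1522, 0.274]
tcp_rot: [0.624, 0.781, -0.0, -0.0]
contact_force: [0.0, 0.9, -0.7]
opening: 0.452
finger_force: 0.0
```

Request:
jog_arm(deltas="-.18 -.6 0 0 0 -1;-.18 -.6 0 0 0 -1;-.18 -.6 0 0 0 -1;-.18 -.6 0 0 0 -1;-.18 -.6 0 0 0 -1;-.18 -.6 0 0 0 -1;-.18 -.6 0 0 0 -1;-.18 -.6 0 0 0 -1;-.18 -.6 0 0 0 -1;-.18 -.6 0 0 0 -1;-.18 -.6 0 0 0 -1;-.18 -.6 0 0 0 -1;-.18 -.6 0 0 0 -1;-.18 -.6 0 0 0 -1;-.18 -.6 0 0 0 -1;-.18 -.6 0 0 0 -1;-.18 -.6 0 0 0 -1;-.18 -.6 0 0 0 -1;-.18 -.6 0 0 0 -1;-.18 -.6 0 0 0 -1")

```text
time: 38.1
eef_pos: [0.5526, -0.0882, 0.2734]
tcp_rot: [0.994, -0.105, 0.0, 0.0]
contact_force: [-0.6, -0.6, 0.4]
opening: 0.451
finger_force: 0.0
```

Request:
jog_arm(deltas="-.18 -.62 0 0 0 -1;-.18 -.62 0 0 0 -1;-.18 -.62 0 0 0 -1;-.18 -.62 0 0 0 -1;-.18 -.62 0 0 0 -1;-.18 -.62 0 0 0 -1;-.18 -.62 0 0 0 -1;-.18 -.62 0 0 0 -1;-.18 -.62 0 0 0 -1;-.18 -.62 0 0 0 -1;-.18 -.62 0 0 0 -1;-.18 -.62 0 0 0 -1;-.18 -.62 0 0 0 -1;-.18 -.62 0 0 0 -1;-.18 -.62 0 0 0 -1;-.18 -.62 0 0 0 -.83;0 0 0 0 0 0;0 0 0 0 0 0")

```text
time: 40.35
eef_pos: [0.4952, -0.2859, 0.273]
tcp_rot: [-0.626, 0.78, 0.0, 0.0]
contact_force: [-0.3, -0.1, -0.3]
opening: 0.448
finger_force: 0.0
```

```bash
python3 - <<'E'
from fit import *
c=keep('wrist','w8');s=get_state(); print(s['eef_pos'],psi(s),s['qpos'])
cv2.imwrite('pics/m8.png',cv2.resize(c['color'][0:300,100:500],(800,600),interpolation=cv2.INTER_CUBIC))
E
```

```text
[ 0.4952449  -0.28580909  0.27291638] (np.float64(2.923411003185829), array([ 1.00641069e-04,  2.41776815e-04, -9.99999966e-01])) [-7.00907560e-01  4.26128686e-02  1.81125220e+00  2.60026855e-04
  1.28780660e+00  2.65879412e+00]
```

View pics/m8.png

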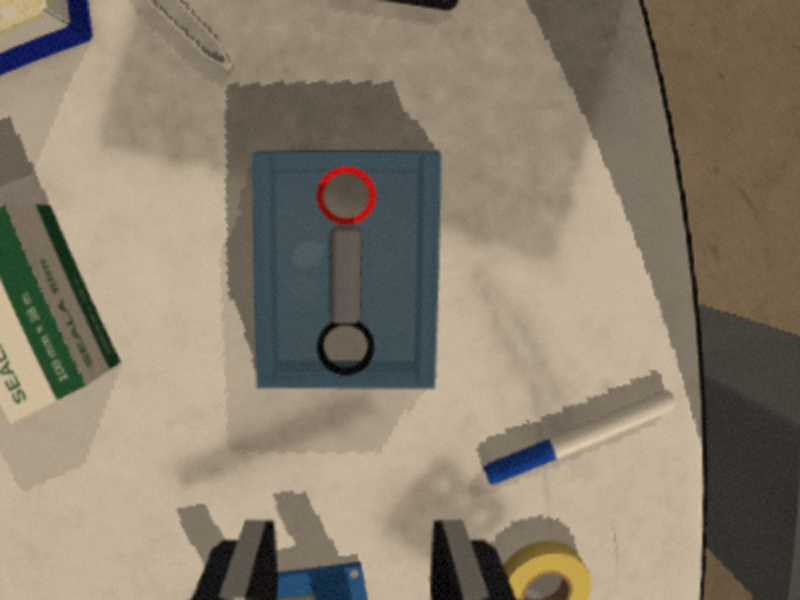

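The lid is square to the gripper: red ring (346,194), black ring (346,347), and bar from (346,228) to (346,322).

```bash
python3 - <<'E'
from fit import *
c=load('w8'); k=lambda P:[((x+.5)/2-.5+100,(y+.5)/2-.5) for x,y in P]
print(fit(c,[(0,41,46),(0,-41,46),(0,25,72),(0,-25,72),(-55,70,0),(55,70,0),(-55,-70,0),(55,-70,0)],k([(346,194),(346,347),(346,228),(346,322),(252,152),(440,152),(258,387),(435,387)]),[.49,-.34,2.924],fproj))
print(fit(c,[(0,41,46),(0,-41,46)],k([(346,194),(346,347)]),[.49,-.34,2.924],fproj))
E
```

```text
(array([ 0.48812721, -0.33736867,  2.92098671]), [[0.0, 0.9], [0.0, -0.2], [-0.3, -1.1], [-0.3, 1.6], [1.6, 0.7], [-0.6, 0.6], [0.9, -4.4], [-0.4, -4.3]])
(array([ 0.48805056, -0.33777894,  2.92085308]), [[0.0, 0.6], [0.0, -0.6]])
```

Request:
jog_arm(deltas="-.12 -.86 0 0 0 0;-.12 -.87 0 0 0 0;-.12 -.87 -.2 0 0 0;0 0 -1 0 0 0;0 0 -1 0 0 0;0 0 -1 0 0 0;0 0 -1 0 0 0;0 0 -1 0 0 0;0 0 -1 0 0 0;0 0 -1 0 0 0;0 0 -1 0 0 0;0 0 -1 0 0 0;0 0 -1 0 0 0;0 0 0 0 0 0;0 0 0 0 0 0")

```text
time: 42.28
eef_pos: [0.4883, -0.3386, 0.0691]
tcp_rot: [-0.625, 0.78, -0.0, 0.0]
contact_force: [-0.4, 0.2, 1.1]
opening: 0.45
finger_force: 0.0
```

Request:
jog_arm(deltas="0 0 0 0 0 0;0 0 0 0 0 0;0 0 0 0 0 0;0 0 0 0 0 0;0 0 0 0 0 0", gripper=0, squeeze=50)

```text
time: 42.9
eef_pos: [0.4887, -0.3389, 0.07]
tcp_rot: [-0.625, 0.78, -0.001, 0.0]
contact_force: [2.0, 0.6, 5.5]
opening: 0.178
finger_force: 52.0
```

Request:
jog_arm(deltas="0 0 .4 0 0 0;0 0 .8 0 0 0;0 0 1 0 0 0;0 0 1 0 0 0;0 0 1 0 0 0;0 0 1 0 0 0;0 0 1 0 0 0;0 0 1 0 0 0;0 0 1 0 0 0;0 0 .8 0 0 0")

```text
time: 44.15
eef_pos: [0.4881, -0.3384, 0.2503]
tcp_rot: [-0.625, 0.78, -0.0, 0.0]
contact_force: [-0.3, 0.3, -0.6]
opening: 0.175
finger_force: 51.2
```

Request:
jog_arm(deltas=".15 .67 0 0 0 1;.15 .67 0 0 0 1;.15 .67 0 0 0 1;.15 .67 0 0 0 1;.15 .67 0 0 0 1;.15 .67 0 0 0 1;.15 .67 0 0 0 1;.15 .67 0 0 0 1;.15 .67 0 0 0 1;.15 .67 0 0 0 1;.15 .67 0 0 0 1;.15 .67 0 0 0 1;.15 .67 0 0 0 1;.15 .67 0 0 0 1;.15 .67 0 0 0 1;.15 .67 0 0 0 1;.15 .67 0 0 0 1;.15 .67 0 0 0 1;.15 .67 0 0 0 1;.15 .67 0 0 0 1")

```text
time: 46.65
eef_pos: [0.5479, -0.0698, 0.249]
tcp_rot: [0.994, 0.106, -0.0, -0.0]
contact_force: [-0.3, -0.3, -0.9]
opening: 0.179
finger_force: 51.2
```

Request:
jog_arm(deltas=".15 .67 0 0 0 1;.15 .67 0 0 0 1;.15 .67 0 0 0 1;.15 .67 0 0 0 1;.15 .67 0 0 0 1;.15 .67 0 0 0 1;.15 .67 0 0 0 1;.15 .67 0 0 0 1;.15 .67 0 0 0 1;.15 .67 0 0 0 1;.15 .67 0 0 0 1;.15 .67 0 0 0 1;.15 .67 0 0 0 1;.15 .67 0 0 0 1;.15 .67 0 0 0 1;.15 .67 0 0 0 .83;0 0 0 0 0 0;0 0 0 0 0 0")

```text
time: 48.9
eef_pos: [0.5958, 0.1438, 0.2487]
tcp_rot: [0.625, 0.781, -0.0, -0.0]
contact_force: [0.1, 0.6, -2.0]
opening: 0.172
finger_force: 51.2
```

```bash
python3 - <<'E'
from fit import *
c=keep('wrist','w9');s=get_state(); print(s['eef_pos'],psi(s),s['contact_force'])
cv2.imwrite('pics/m9.png',cv2.resize(c['color'][60:260,150:400],(800,640),interpolation=cv2.INTER_CUBIC)[:600])
E
```

```text
[0.59582416 0.14371443 0.24874557] (np.float64(0.22073037291552433), array([-2.86681236e-04, -3.12163927e-04, -9.99999910e-01])) [ 0.11098246 -1.3473781  -1.47119123]
```

View pics/m9.png

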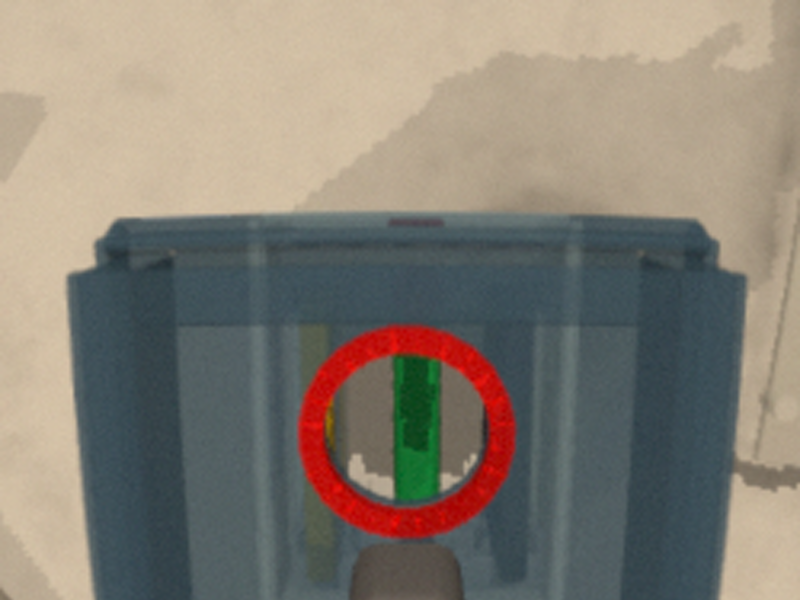

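```bash
python3 - <<'E'
from fit import *
k=lambda P,u,v:[((x+.5)/3.2-.5+u,(y+.5)/3.2-.5+v) for x,y in P]
q=[(-47,62,72),(47,62,72)]
print(fit(load('w6'),q,k([(249,172),(642,180)],170,80),[.5985,.146,.222],fproj))
print(fit(load('w7'),q,k([(141,176),(531,170)],140,80),[.5985,.146,.222],fproj))
def f(c,z):
    return fit(c,[(0,41,z)],k([(407,432)],150,60),[.596,.144,.2207],fproj)
print(f(load('w9'),224.7))
E
```

```text
(array([0.5968413 , 0.14542328, 0.2164951 ]), [[0.3, -0.0], [-0.4, -0.0]])
(array([0.60035438, 0.14556957, 0.22233457]), [[0.2, -0.0], [-0.2, -0.0]])
(array([0.59642756, 0.14305983, 0.22069133]), [[0.0, 0.0]])
```

Request:
jog_arm(deltas=".12 .1 -.5 0 0 0;0 0 -.8 0 0 0;0 0 -1 0 0 0;0 0 -1 0 0 0;0 0 -.8 0 0 0;0 0 -.5 0 0 0;0 0 -.3 0 0 0;0 0 0 0 0 0;0 0 0 0 0 0")

```text
time: 50.08
eef_pos: [0.5989, 0.1462, 0.1516]
tcp_rot: [0.624, 0.781, 0.001, 0.001]
contact_force: [-0.6, 0.2, -1.0]
opening: 0.173
finger_force: 51.2
```

Request:
jog_arm(deltas="-.02 -.03 -.25 0 0 0;0 0 -.2 0 0 0;0 0 -.15 0 0 0;0 0 0 0 0 0")

```text
time: 50.58
eef_pos: [0.5976, 0.1455, 0.1382]
tcp_rot: [0.624, 0.781, -0.0, -0.0]
contact_force: [0.1, -0.1, -1.5]
opening: 0.17
finger_force: 51.2
```

Already below rim level with no contact force. Going on down.

Request:
jog_arm(deltas="0 0 -.15 0 0 0;0 0 -.1 0 0 0;0 0 -.08 0 0 0;0 0 0 0 0 0")

```text
time: 51.08
eef_pos: [0.5978, 0.1456, 0.1319]
tcp_rot: [0.624, 0.781, -0.0, -0.0]
contact_force: [0.2, -0.3, -1.5]
opening: 0.178
finger_force: 51.2
```

Request:
jog_arm(deltas="0 0 -.04 0 0 0;0 0 -.04 0 0 0;0 0 0 0 0 0")

```text
time: 51.45
eef_pos: [0.5979, 0.1456, 0.1305]
tcp_rot: [0.624, 0.781, -0.0, -0.0]
contact_force: [0.4, 0.1, -1.9]
opening: 0.176
finger_force: 51.2
```

Request:
jog_arm(deltas="0 0 -.05 0 0 0;0 0 -.05 0 0 0;0 0 0 0 0 0")

```text
time: 51.82
eef_pos: [0.5981, 0.1456, 0.1299]
tcp_rot: [0.624, 0.781, -0.0, 0.0]
contact_force: [-2.8, -0.3, 4.4]
opening: 0.178
finger_force: 52.0
```

Request:
jog_arm(deltas="0 0 0 0 0 0;0 0 0 0 0 0;0 0 0 0 0 0;0 0 .3 0 0 0;0 0 .6 0 0 0;0 0 1 0 0 0;0 0 1 0 0 0;0 0 1 0 0 0;0 0 1 0 0 0;0 0 1 0 0 0;0 -.8 1 0 0 0;0 -1 0 0 0 0;0 -1 0 0 0 0;0 0 0 0 0 0;0 0 0 0 0 0", gripper=0.45)

```text
time: 53.7
eef_pos: [0.5976, 0.0892, 0.2655]
tcp_rot: [0.625, 0.781, -0.0, -0.001]
contact_force: [-0.3, 0.5, -0.1]
opening: 0.446
finger_force: 0.0
```

```bash
python3 - <<'E'
from fit import *
c=keep('wrist','w10');s=get_state(); print(s['eef_pos'],psi(s)[0],s['contact_force'])
b,g,r=[c['color'][:,:,i].astype(int) for i in range(3)]
def blobs(m,amin):
    n,l,st,ce=cv2.connectedComponentsWithStats(m.astype(np.uint8))
    for i in range(1,n):
        if st[i,4]>=amin: print(st[i],ce[i].round(1))
exp=lambda x,y,z:fproj(c,[[.5985+x*np.cos(.222)-y*np.sin(.222),.1448+x*np.sin(.222)+y*np.cos(.222),z]])[0].round(1)
print('exp red ring',exp(0,.041,.106),'black',exp(0,-.041,.106),'jack top',exp(0,.041,.110))
print('red');blobs((r>120)&(g<60)&(b<60),15)
print('black');blobs((r<35)&(g<35)&(b<35),40)
for z in (.103,.106,.109): print(z)
E
```

```text
[0.59765214 0.0896154  0.26570511] 0.22178008199468335 [-0.59609502 -0.02107868 -0.17227845]
exp red ring [291.9  92.5] black [291.3 185.4] jack top [292.1  92.2]
red
[495  66  32  53 709] [508.2  94.8]
[274  75  37  36 453] [292.   92.4]
[287  86  11  10  81] [292.3  90.8]
[513 114   5   6  18] [515.5 116.3]
[516 125   9   9  34] [520.6 128.9]
[506 139  17  15 175] [513.8 145.6]
[116 206   7   8  42] [118.9 209.5]
black
[530  13  30  49 170] [539.9  37.5]
[543  72  17  24  74] [550.7  84.2]
[542  89  18  82 196] [551.5 131.6]
[274 171  35  33 489] [291.3 185.3]
[485 171  38  97 230] [504.6 219. ]
[   36   261   482   159 34478] [276.5 367.2]
[205 271  12  10  72] [210.8 275.5]
[337 271  11  10  62] [341.9 275.7]
[426 277  44  44 700] [444.3 299.8]
0.103
0.106
0.109
```

```bash
python3 -c "
from plant import ctrl; print(ctrl.sign_off())"
```

```text
the job is handed in; nothing more can be done
None
```

The gel tank is set up and handed in, with no verdict returned: the module stands red to red, the cassette is in the front groove, the dam is in the rear one, and the lid is down on the rim with its red ring over the red jack. I viewed 15 pictures, one over the limit of 14, so the lid seating was checked by numbers only.

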